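Bottle brush at full length, into the deep flask

TASK

The green food flask is too deep for the short bottle brush. Squeeze in the orange button on the brush's blue handle, draw the handle out past its first stop to the second, full-length stop, and let the button spring back out so that the handle locks there. Then lift the brush out of its stand, lower it gently, bristles first, into the flask and finish still holding it upright by the handle, button out, pressing the bristles down on the flask's floor so that they give by about 8 mm; leave the stand, flask, cap, mug and glass standing where they are.

Things in the scene. Friction and masses are not known exactly. Their poses are not given: they have to be found in the camera images.
- brush: telescopic bottle brush, upright in its stand, loose, 0.29 kg, 148 mm long pushed in, 208 mm drawn out. Origin at the tip of the unpressed bristles, z up along the brush, orange button on its -x side. Over the origin: white bristle head 30 mm across, 0 to 40 mm; wire stem; blue flange 44 mm across, 58 to 69; steel tube 17 mm across with stop holes on the -x side
- brush_flange (a point): underside of the blue flange, on the axis, 58 mm above the bristle tip. It rests on the stand's rim (a 32 mm plug, 6 mm long, below it sits in the cup) and lifts straight out. The weight below the handle, about 2.3 N, keeps the brush down while the handle is slowly drawn up (0.9 N friction); pulled on beyond the second stop, the whole brush rises
- handle (a joint): how far the blue handle is drawn out, in m: 0 pushed in (start), 0.030 first stop, 0.060 second stop and end of travel. A spring bolt holds it at each stop with 2 mm of play until the button is pressed; let go between stops, it stays by friction and snaps in at the next stop it is moved to
- handle_mid (a point): centre of the blue handle, on its axis at button height; 112 mm above the bristle tip pushed in, 172 mm drawn out. The handle is an upright bar with rounded edges, 24 mm along the brush's x (button side to back), 26 mm along y (plain flanks), from 42 mm below this point to 36 mm above it
- button (a joint): how far the orange button is pressed in, in m: 0 out, 0.0055 flush, 0.0065 limit; more than 0.004 frees the handle; its spring takes 2 N at first, 5 N fully in, and pushes it out again when let go. Fingers closing on the handle along the brush's x press it; fingers closing along y leave it out
- button_face (a point): centre of the orange button's outer face, 13 mm wide and 17 mm high, standing 5.5 mm proud of the handle's -x side, 17.5 mm from its axis; the direction from handle_mid to this point tells how the brush is turned
- bristles (a joint): how far the bristle head is pushed up along its stem, in m: 0 free, 0.016 limit; it gives 1.25 mm for each newton (the brush's own weight gives about 3.5 mm)
- bristle_tip (a point): underside of the bristle head on its axis, moves with the head
- brush_stand: white brush stand, loose, 0.7 kg: round foot 97 mm across and an upright cup 49 mm across with its rim 75 mm above the worktop, 36 to 37 mm wide inside; origin at the centre of its underside, z up. All this stands near the worktop's front edge; wall cupboards hang over its back, from x = 0.59 on, 0.50 above it: keep arm and wrist clear
- flask: upright insulated food flask, green with a bare steel neck, cap off, loose, 0.45 kg, 130 mm high, 82 mm across, neck 73 mm across outside and 61 mm inside; origin at the centre of its underside, z up
- flask_mouth (a point): centre of the flask's mouth, level with the rim, 130 mm above the worktop
- flask_floor (a point): centre of the flask's inner floor, 8 mm above the worktop
- flask_cap: black screw cap of the flask lying on the worktop, loose, 82 mm across, 33 mm high; leave it
- mug: white mug with red dots, loose, 107 mm high, origin under its centre; leave it
- glass: clear tumbler, loose, 84 mm across, 90 mm high, origin under its centre; leave it

How it is judged:
By the outcome, as a careful person would: the job done as asked, in the order asked, and still so for the second after the job is handed in, while the arm keeps its last pose, push and grip.
It also fails if it takes over 54 s, if anything falls off the work surface, if the arm or the gripper's body presses on something with over 40 N, if the wrist force passes 120 N, or if a joint passes its speed limit or range.

ROBOT

A 7-joint arm with a two-finger parallel gripper is mounted at the origin on a cart in front of the work surface, level with it; the furniture and walls round the work are solid. World frame = base frame: x ahead of the robot, y to its left, z up, the work surface at z = 0. Lengths are in mm, angles in rad, forces in N, time in s.
With the tool pointing down it reaches from about 400 to 875 mm from the base axis. Payload 19.3 kg.
Tool frame: the origin (TCP) lies at the very end of the fingers, on their centre line; the grasp point (between the pads) lies 19 mm behind it (grip_point_offset is the z of the grasp point in the tool frame, in mm); z points along the fingers, x is the direction in which the jaws open and shut, and the axes are right-handed (so a half turn about z gives the same grasp; the last joint's range is limited). The gripper opens to 85 mm and grips with 20 to 120 N. Pads are 22 mm wide; open, the fingers measure 114 mm over their backs; the gripper's body (76 mm by 85 mm) begins 54 mm behind the grasp point. The pads swing forward as they close: fully open they stand 13 mm farther back than shut.
Start: joints at [1.131, 0.521, -0.036, 1.599, 0.021, 1.021, -0.113], TCP at [225.865, -582.752, 231.291] pointing down, gripper open.
Joint ranges: [-2.91, 2.91], [-0.3, 2.13], [-1.5, 1.42], [0.17, 2.43], [-1.26, 4.41], [0.16, 1.93], [-2.52, 2.52]. Speed limits (rad/s): [1.89, 1.89, 2.39, 2.39, 3.01, 3.01, 3.01].

INTERFACE

Orientations are given as a 3x3 rotation matrix whose columns are the frame's x, y, z axes.
In Python, from workcell import movep, movel, goto_joints, open_gripper, clamp, wait, inverse_kinematics, read_state, camera, PlanningError, finish_job, grip_point_offset gives the robot as it stands. Calls block until the motion is done:
- movep(position, orientation): joint-space move of the TCP to a pose.
- movel(position, frame=None, max_speed=150, guard=None): straight line of the TCP; frame=None keeps the orientation; max_speed is the mean speed in mm/s. With guard (N) it stops when the force on the tool has changed by that much, and returns True; else False.
- goto_joints(angles): joint-space move.
- open_gripper() and clamp(): open the fingers fully, or close them until they stop; the grip force is fixed at half the most.
- wait(seconds).
- inverse_kinematics(position, orientation): joint angles nearest the present ones, or None.
- read_state(): the state.
- camera(name): name is "scene" or "side" or "wrist"; returns a dict with "image" (480x640x3 uint8, blue, green, red), "range_z" (480x640 float32, mm along the optical axis (not along the pixel's ray), 0 where there is no reading), "fx", "fy", "cx", "cy" (pixels), "cam_to_world" (4x4, takes a point from camera to world coordinates). Camera axes: x right, y up, looking along -z (the intrinsics and any distortion apply to the point x, -y, -z); pixel columns grow to the right and rows downward; lengths in mm; the calibration is good to about 2 mm. A picture is of the moment at which its call begins.
A pose or a line that the arm cannot do raises PlanningError and nothing moves.
- finish_job(): hands the job in, once; it reports no verdict.
The state is a dict: "time": time; "qpos": joint angles; "qvel": joint speeds; "joint_efforts": joint torques, N m; "eef_pos": TCP position; "tool_rot": TCP orientation; "ft_force": force on the tool from outside, world axes, zero at the start; "torque": the same for the moment, N m; "finger_gap": finger opening in mm.
Only numpy, scipy, OpenCV 4.12 (cv2) and the standard library are available. Lean on these libraries where they do the work, as an engineer would, in place of code of your own. Each camera call takes 0.05 s, during which the arm holds its last target. There are 200 camera calls.

## Working session

There is one attempt and no reset: what is moved stays moved. The work goes in short steps, each a Python script; the robot and the scene stay as the last script left them, time stands still between calls to the robot, and variables do not carry over. Pictures are saved under pics/ and viewed, about 8 in all and at most 12, crops included, and the job is handed in when it is done.

```bash
ls; mkdir -p pics; python3 - <<'E'
from workcell import *
import cv2,numpy as np
for n in("scene","side"):
    c=camera(n); cv2.imwrite(f"pics/{n}0.png",c["image"]); np.savez(f"pics/{n}0.npz",**c)
    print(n,c["fx"],c["cx"],c["cy"],np.round(c["cam_to_world"],3).tolist(),[k for k in c])
print(read_state(),grip_point_offset)
E
```

```text
pics
scene 487.4075324403037 325.14562415582986 240.04306637241285 [[-0.509, 0.356, -0.784, -279.464], [-0.86, -0.195, 0.471, 494.33], [0.014, 0.914, 0.405, 534.711], [0.0, 0.0, 0.0, 1.0]] ['image', 'range_z', 'fx', 'fy', 'cx', 'cy', 'cam_to_world']
side 453.9298125477368 317.1474298226617 240.84242773471706 [[0.996, -0.049, 0.079, 621.669], [0.091, 0.372, -0.924, -1070.408], [0.016, 0.927, 0.375, 544.166], [0.0, 0.0, 0.0, 1.0]] ['image', 'range_z', 'fx', 'fy', 'cx', 'cy', 'cam_to_world']
{'time': 0.1, 'qpos': array([ 1.13077441,  0.52192576, -0.03634416,  1.5999212 ,  0.02117218,
        1.021089  , -0.11279903]), 'qvel': array([-0.00026128, -0.00106505,  0.00143324, -0.00045185, -0.00030601,
       -0.00031481,  0.00197845]), 'joint_efforts': array([ 4.21675475e-03, -9.28490639e+01,  1.98355369e+00, -3.70532691e+01,
        1.79007783e-02,  5.33866420e-03, -9.77727723e-06]), 'eef_pos': array([ 225.78989594, -582.4860854 ,  230.81161358]), 'tool_rot': array([[ 3.61439347e-01, -9.32395547e-01, -3.78339485e-04],
       [-9.32395130e-01, -3.61439543e-01,  8.82262340e-04],
       [-9.59364328e-04,  3.38775691e-05, -9.99999539e-01]]), 'ft_force': array([-0.32723496,  0.27578686,  0.16916104]), 'torque': array([-0.04462673, -0.00489217, -0.0060581 ]), 'finger_gap': 85.26773010722064} -18.700000000000003
```

View pics/scene0.png

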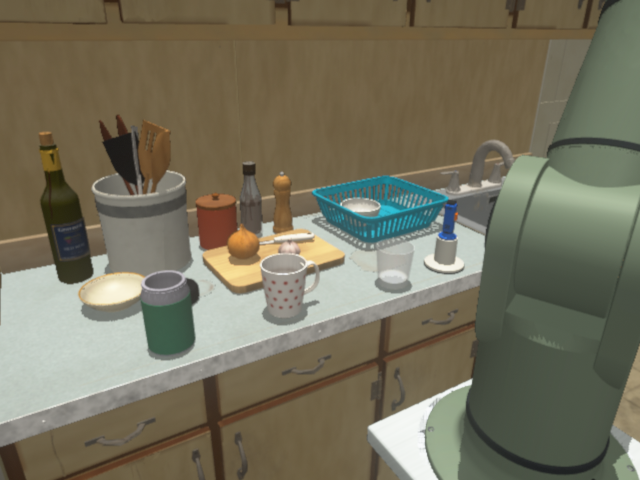

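View pics/side0.png

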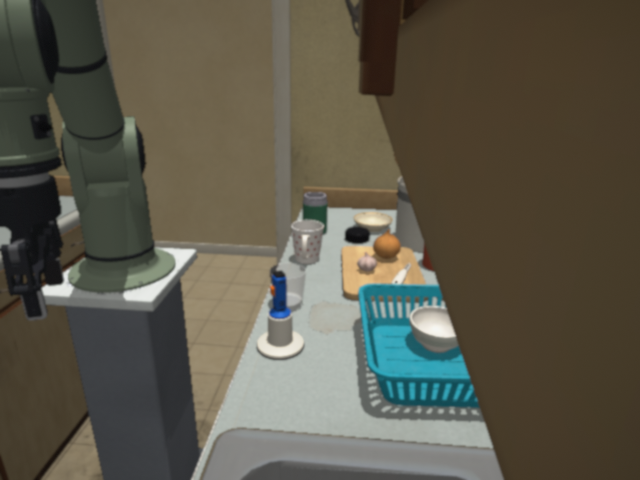

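The scene view shows the flask at about (168,312), mug (285,285), glass (394,265), and brush (448,235) with an orange speck at (455,207). The side view shows the brush at (280,300) with orange on its left at (273,290), and the flask at (315,212). Next I segment these to get positions.

```bash
cat > h.py <<'E'
import numpy as np, cv2
def pts(c,m=None):
    z=c["range_z"]; v,u=np.where((z>0)&(m if m is not None else True)); d=z[v,u]
    p=np.stack([(u-c["cx"])/c["fx"]*d,-(v-c["cy"])/c["fy"]*d,-d,np.ones_like(d)])
    return (c["cam_to_world"]@p)[:3].T,u,v
def hsv(c,lo,hi,box=None):
    m=cv2.inRange(cv2.cvtColor(c["image"],cv2.COLOR_BGR2HSV),np.array(lo),np.array(hi))>0
    if box: b=np.zeros_like(m); x0,y0,x1,y1=box; b[y0:y1,x0:x1]=1; m&=b
    return m
def circ(p):
    A=np.c_[2*p[:,:2],np.ones(len(p))]; s=np.linalg.lstsq(A,(p[:,:2]**2).sum(1),rcond=None)[0]
    return s[:2],np.sqrt(s[2]+s[:2]@s[:2])
E
python3 - <<'E'
from h import *
cs={n:dict(np.load(f"pics/{n}0.npz")) for n in("scene","side")}
def rep(t,p):
    print(t,len(p),*[np.round(np.percentile(p,q,axis=0),0) for q in(3,50,97)])
B={"scene":(425,190,480,275),"side":(250,260,310,360)}
F={"scene":(135,265,200,360),"side":(298,185,332,235)}
for n,c in cs.items():
    rep(n+" blue",pts(c,hsv(c,(100,120,40),(130,255,255),B[n]))[0])
    p,u,v=pts(c,hsv(c,(0,120,90),(15,255,255),B[n])); rep(n+" orange",p) if len(p) else print("none")
    p=pts(c,hsv(c,(60,60,20),(95,255,255),F[n]))[0]; rep(n+" green",p); print(circ(p))
    m=np.zeros((480,640),bool);x0,y0,x1,y1=B[n];m[y0:y1,x0:x1]=1
    p=pts(c,m)[0]; q=p[(p[:,2]>30)&(p[:,2]<62)]
    blue=np.median(pts(c,hsv(c,(100,120,40),(130,255,255),B[n]))[0],0); q=q[np.hypot(*(q-blue)[:,:2].T)<40]; rep("cup",q);print(circ(q))
    q=p[(p[:,2]>4)&(p[:,2]<14)]; q=q[np.hypot(*(q-blue)[:,:2].T)<70]; rep("foot",q)
    x0,y0,x1,y1=F[n];m[:]=0;m[y0:y1,x0:x1]=1
    p=pts(c,m)[0];q=p[(p[:,2]>118)&(p[:,2]<140)];rep("rim",q);print(circ(q))
c=cs["scene"]
for t,b in(("mug",(262,250,320,320)),("glass",(374,240,415,292))):
    m=np.zeros((480,640),bool);x0,y0,x1,y1=b;m[y0:y1,x0:x1]=1;p=pts(c,m)[0];rep(t,p[p[:,2]>15])
cv2.imwrite("pics/z.png",np.hstack([cv2.resize(cs["scene"]["image"][180:280,420:490],(420,600),interpolation=2),cv2.resize(cs["side"]["image"][260:360,250:310],(360,600),interpolation=2)]))
E
```

```text
scene blue 352 [ 467. -307.   80.] [ 476. -292.  117.] [ 491. -284.  159.]
scene orange 16 [ 465. -312.  127.] [ 469. -305.  136.] [ 474. -303.  141.]
scene green 2185 [448. 325.  11.] [454. 363.  58.] [480. 393. 102.]
(array([489.53996574, 353.58397707]), np.float64(40.39990542599345))
cup 262 [ 459. -312.   31.] [ 468. -285.   46.] [ 495. -277.   61.]
(array([ 482.70041192, -300.77867284]), np.float64(22.62613559330119))
foot 339 [ 438. -340.    5.] [ 461. -280.   11.] [ 520. -256.   14.]
rim 704 [453. 321. 119.] [478. 355. 126.] [522. 388. 131.]
(array([487.62496181, 353.88739937]), np.float64(33.61578440344345))
side blue 530 [ 471. -321.   79.] [ 487. -314.  111.] [ 500. -304.  159.]
side orange 29 [ 468. -317.  125.] [ 473. -314.  134.] [ 476. -308.  138.]
side green 316 [458. 310.  35.] [499. 319.  78.] [527. 334. 101.]
(array([491.85766562, 348.17786879]), np.float64(36.66416012620165))
cup 355 [ 463. -328.   31.] [ 489. -324.   46.] [ 509. -306.   61.]
(array([ 484.93888352, -303.44363024]), np.float64(23.875310169880564))
foot 589 [ 442. -349.    5.] [ 491. -329.   11.] [ 529. -277.   14.]
rim 174 [458. 315. 119.] [491. 338. 126.] [525. 387. 131.]
(array([490.93632043, 350.66242651]), np.float64(34.11000790396169))
mug 2953 [447. -27.  19.] [482. 120.  70.] [701. 168. 106.]
glass 1482 [ 435. -178.   19.] [ 458. -127.   66.] [514. -98.  90.]
```

View pics/z.png

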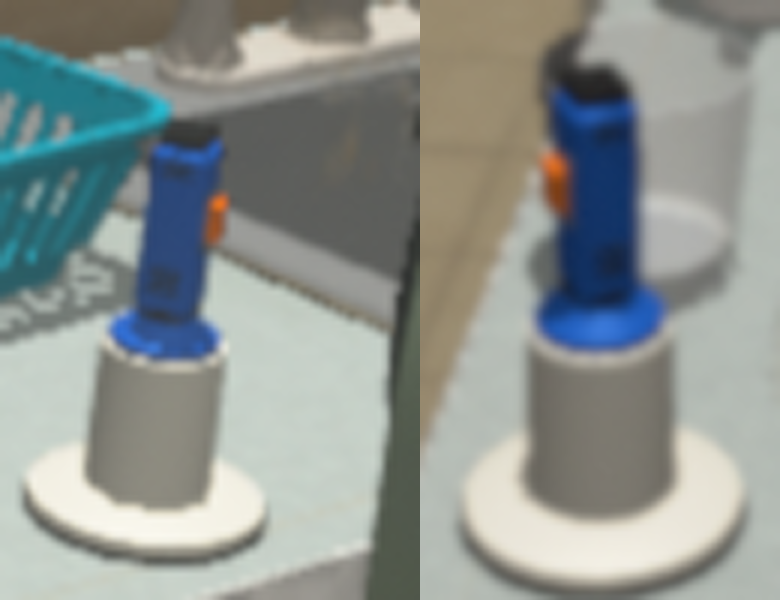

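The zoom shows the button on the brush's near-robot side, facing −x and slightly −y. I estimate the brush axis at about (484,−303) and the flask at (490,352). I'll move above the brush and refine with the wrist camera.

```bash
cat >> h.py <<'E'
def R(deg):
    c,s=np.cos(np.radians(deg)),np.sin(np.radians(deg)); return np.array([[c,s,0],[s,-c,0],[0,0,-1.]])
E
python3 - <<'E'
from workcell import *
from h import *
for a in(33,-147,123,-57):
    for p in((484,-303,300),(490,352,300),(490,352,153)):
        j=inverse_kinematics(p,R(a)); print(a,p,None if j is None else np.round(j,2))
movep((430,-330,330),R(-57))
c=camera("wrist"); cv2.imwrite("pics/w1.png",c["image"]); np.savez("pics/w1.npz",**c); print(np.round(c["cam_to_world"],2),read_state()["time"])
for t,m in(("blue",hsv(c,(100,120,40),(130,255,255))),("or",hsv(c,(0,120,90),(15,255,255)))):
    p,u,v=pts(c,m); p_=p[np.hypot(p[:,0]-484,p[:,1]+303)<60]; print(t,len(p),len(p_),[np.round(np.percentile(p_,q,axis=0)) for q in(3,50,97)] if len(p_) else 0)
E
```

```text
33 (484, -303, 300) [ 0.84  0.41 -0.53  1.64  0.22  1.15  0.83]
33 (490, 352, 300) [-0.04  0.62 -1.08  1.54  0.56  1.32 -0.61]
33 (490, 352, 153) [ 0.02  0.91 -1.24  1.69  0.91  1.24 -0.87]
-147 (484, -303, 300) [ 0.33  0.37  0.17  1.67 -0.07  1.11 -2.04]
-147 (490, 352, 300) [ 0.04  0.71 -1.27  1.54  0.69  1.4   2.43]
-147 (490, 352, 153) [ 0.03  0.93 -1.28  1.69  0.94  1.26  2.26]
123 (484, -303, 300) [ 1.26  0.65 -1.27  1.62  0.64  1.35  2.05]
123 (490, 352, 300) [-0.05  0.61 -1.07  1.54  0.55  1.32  0.97]
123 (490, 352, 153) [-0.05  0.81 -1.07  1.69  0.78  1.13  0.79]
-57 (484, -303, 300) [ 0.58  0.37 -0.17  1.66  0.07  1.12 -0.6 ]
-57 (490, 352, 300) [-0.05  0.61 -1.06  1.54  0.54  1.31 -2.17]
-57 (490, 352, 153) [-0.19  0.7  -0.81  1.7   0.59  1.   -2.2 ]
[[ 5.4000e-01  8.0000e-01  2.5000e-01  4.9293e+02]
 [-8.4000e-01  5.2000e-01  1.6000e-01 -2.9028e+02]
 [-0.0000e+00 -3.0000e-01  9.5000e-01  4.7225e+02]
 [ 0.0000e+00  0.0000e+00  0.0000e+00  1.0000e+00]] 1.4333
blue 633 633 [array([ 466., -320.,   79.]), array([ 490., -296.,   83.]), array([ 502., -284.,  162.])]
or 35 28 [array([ 466., -317.,  135.]), array([ 469., -312.,  137.]), array([ 474., -307.,  138.])]
```

View pics/w1.png

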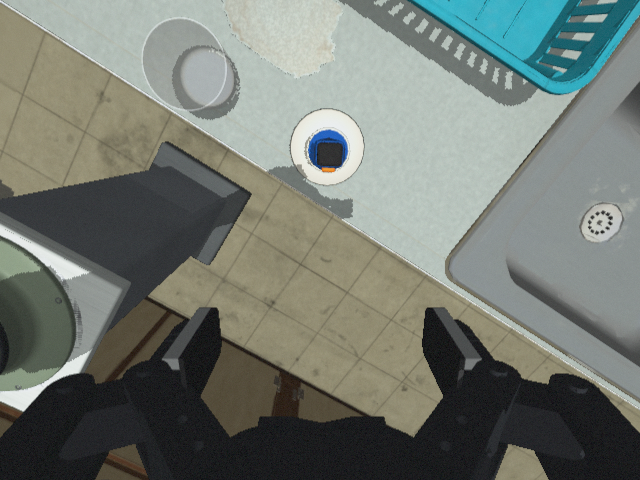

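The wrist view shows the brush from above: the black handle top is at (329,153), the orange button just below it at (328,170), and the stand foot around (327,147). I'll compute the axis and heading from it.

```bash
python3 - <<'E'
from h import *
c=dict(np.load("pics/w1.npz"))
p,u,v=pts(c); near=np.hypot(p[:,0]-484,p[:,1]+303)<60
q=near&(p[:,2]>158); t=p[q]; print("top",len(t),t.mean(0),np.percentile(t[:,2],[2,98]),(t.min(0)+t.max(0))/2)
r=cv2.minAreaRect((t[:,:2]).astype(np.float32)); print(r)
q2=near&(p[:,2]>70)&(p[:,2]<90); f=p[q2];print("flange",f.mean(0)); fr=cv2.minEnclosingCircle(f[:,:2].astype(np.float32));print(fr)
q3=near&(p[:,2]>4)&(p[:,2]<13); print("foot",cv2.minEnclosingCircle(p[q3][:,:2].astype(np.float32)))
po,_,_=pts(c,hsv(c,(0,120,90),(15,255,255))); po=po[(po[:,2]>130)]; print("or",len(po),po.mean(0),cv2.minAreaRect(po[:,:2].astype(np.float32)))
d=np.array(r[0])-po.mean(0)[:2]; print("dir",d,np.degrees(np.arctan2(d[1],d[0])))
E
```

```text
top 22214 [ 443.28782006 -324.95799733  407.81623674] [165.29661917 426.22475157] [ 460.23637104 -324.5211973   292.93069076]
((464.40655517578125, -313.22003173828125), (63.13664627075195, 77.19129180908203), 33.10956954956055)
flange [ 487.76136575 -298.48929559   78.72830293]
((483.328369140625, -303.7130126953125), 24.406688690185547)
foot ((483.4200439453125, -303.5115966796875), 47.8701286315918)
or 28 [ 469.78721944 -311.92170125  136.80245474] ((469.8620300292969, -311.7591552734375), (3.0355942249298096, 11.354131698608398), 33.10173034667969)
dir [-5.38066427 -1.29833049] -166.4340990997557
```

```bash
cat > s.py <<'E'
from workcell import *
from h import *
def st(t=""):
    s=read_state(); print(t,"t",round(s["time"],2),"p",np.round(s["eef_pos"],1),"F",np.round(s["ft_force"],1),"gap",round(s["finger_gap"],1)); return s
E
python3 - <<'E'
from s import *
movep((483.2,-303.7,200),R(32)); st("above")
movel((483.2,-303.7,109),max_speed=80); st("down")
clamp(); wait(.3); s=st("clamped")
x,y,z=s["eef_pos"]
for k in(20,40,60.5):
    movel((x,y,z+k),max_speed=40); st(k)
c=camera("scene"); d=camera("side")
cv2.imwrite("pics/p3.png",np.hstack([cv2.resize(c["image"][140:290,400:500],(400,600)),cv2.resize(d["image"][210:360,230:330],(400,600))]))
E
```

```text
above t 2.65 p [ 483.  -304.2  200.2] F [-0.4  0.3  0.2] gap 85.2
down t 3.93 p [ 483.5 -303.9  109.5] F [0.2 0.6 0.4] gap 85.5
clamped t 4.82 p [ 483.2 -303.9  109.3] F [-1.1 -0.4  5.1] gap 23.7
20 t 5.47 p [ 483.4 -303.9  129.4] F [ 1.1 -0.2  0.8] gap 23.7
40 t 6.12 p [ 483.4 -304.   149.4] F [1.1 0.3 0.1] gap 23.3
60.5 t 6.79 p [ 483.1 -303.8  169.7] F [-0.6  0.6 -3. ] gap 23.5
```

View pics/p3.png

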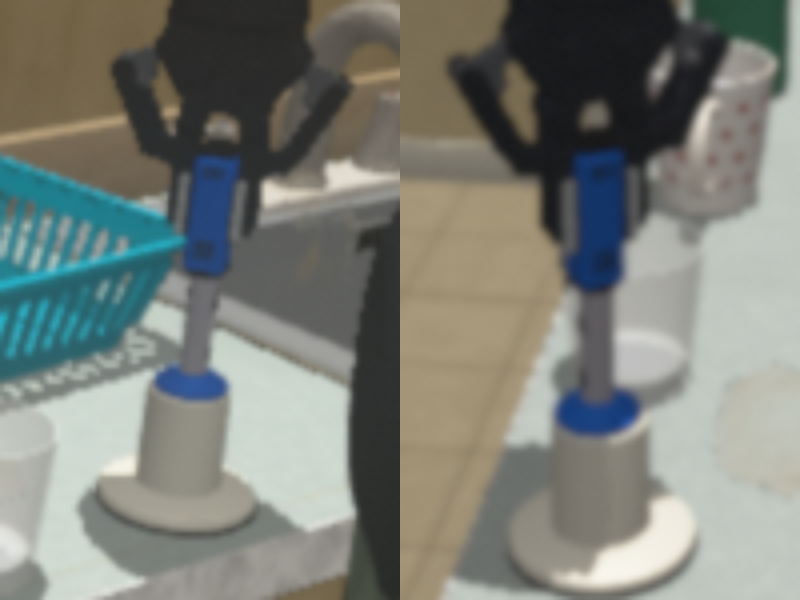

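The handle is drawn out and the flange sits on the rim. The −3 N force shows it is at the end stop. Now I release, check with the wrist camera and regrip on the flanks.

```bash
python3 - <<'E'
from s import *
open_gripper(); wait(.2); st("open")
movel((483.2,-303.7,250),max_speed=150)
movep((470,-312,300),R(-58)); st()
c=camera("wrist")
cv2.imwrite("pics/w4.png",c["image"])
po,_,_=pts(c,hsv(c,(0,120,90),(15,255,255))); po=po[(np.hypot(po[:,0]-483,po[:,1]+303)<30)]
print("or",len(po),np.median(po,0),po.max(0),po.min(0))
p,u,v=pts(c); q=p[(np.hypot(p[:,0]-483,p[:,1]+303)<30)&(p[:,2]>212)&(p[:,2]<240)]; print("top",len(q),q.mean(0),np.percentile(q,[2,98],axis=0))
f=p[(np.hypot(p[:,0]-483,p[:,1]+303)<60)&(p[:,2]>4)&(p[:,2]<13)]; print(cv2.minEnclosingCircle(f[:,:2].astype(np.float32)))
E
```

```text
open t 7.72 p [ 483.2 -303.9  169.7] F [ 0.6 -0.1 -0. ] gap 85.5
 t 9.7 p [ 469.9 -311.9  299.4] F [-0.  -0.2  0.9] gap 85.4
  return _methods._mean(a, axis=axis, dtype=dtype,
  ret = um.true_divide(
Traceback (most recent call last):
ValueError: zero-size array to reduction operation maximum which has no identity
```

View pics/w4.png

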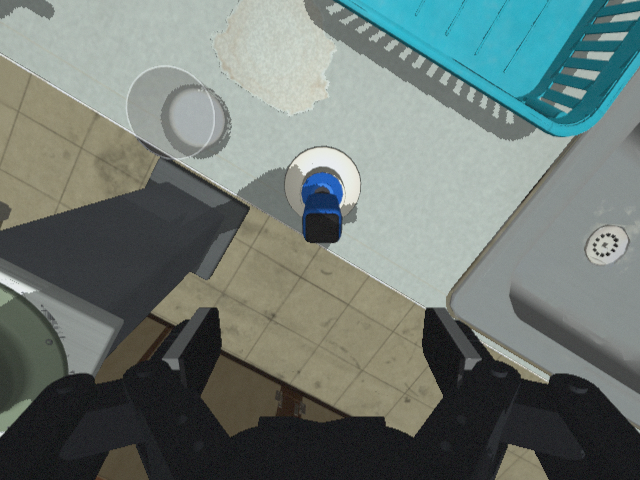

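The view shows the handle upright and aligned with the image axes, black top at (322,228), with the button side hidden. I'll check the button from the fixed cameras and regrip.

```bash
python3 - <<'E'
from s import *
c=camera("wrist"); p,u,v=pts(c); q=p[(np.hypot(p[:,0]-483,p[:,1]+303)<30)&(p[:,2]>200)&(p[:,2]<245)]; print("top",len(q),np.percentile(q,[2,50,98],axis=0)) if len(q) else 0
print((q.min(0)+q.max(0))/2)
for n in("scene","side"):
    c=camera(n)
    for t,lo,hi in(("or",(0,120,90),(15,255,255)),("blue",(100,120,40),(130,255,255))):
        p=pts(c,hsv(c,lo,hi))[0]; p=p[(np.hypot(p[:,0]-483,p[:,1]+303)<35)&(p[:,2]>115)]
        print(n,t,len(p),np.percentile(p,[3,50,97],axis=0).round(0).tolist() if len(p) else 0)
    b=(425,140,480,240) if n=="scene" else (250,210,310,310)
    cv2.imwrite(f"pics/q{n}.png",cv2.resize(c["image"][b[1]:b[3],b[0]:b[2]],(330,600),interpolation=2))
cv2.imwrite("pics/q.png",np.hstack([cv2.imread("pics/qscene.png"),cv2.imread("pics/qside.png")]))
E
```

```text
top 1440 [[ 474.22606753 -314.17373039  203.24249194]
 [ 488.09364229 -300.59157767  223.6174405 ]
 [ 499.44266285 -288.23393729  225.70637822]]
[ 485.87517349 -302.02827508  213.26929344]
scene or 16 [[468.0, -310.0, 185.0], [471.0, -304.0, 194.0], [476.0, -301.0, 198.0]]
scene blue 292 [[470.0, -301.0, 155.0], [478.0, -291.0, 187.0], [489.0, -285.0, 218.0]]
side or 35 [[471.0, -316.0, 182.0], [474.0, -313.0, 190.0], [478.0, -306.0, 197.0]]
side blue 382 [[476.0, -317.0, 154.0], [489.0, -313.0, 187.0], [498.0, -305.0, 218.0]]
```

View pics/q.png

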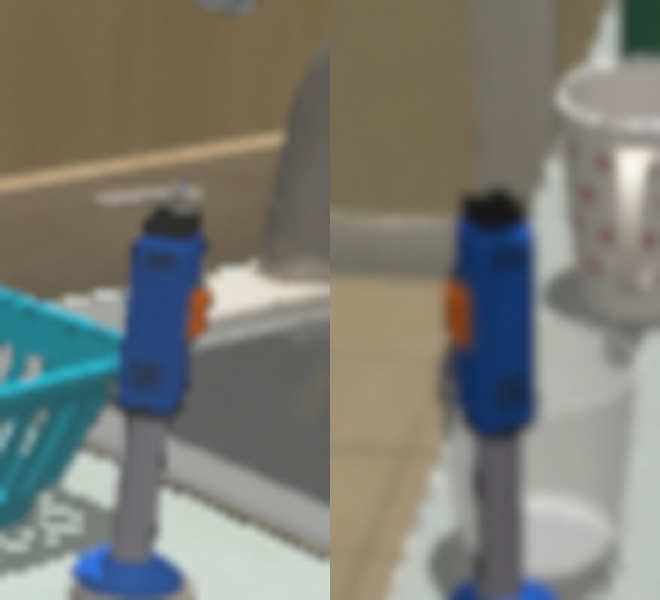

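The button stands out and the handle is at full length: button z rose by about 57 mm and the top is at 225. Next I regrip on the flanks, lift and carry.

```bash
python3 - <<'E'
from s import *
movep((484.5,-302.8,250),R(-58)); movel((484.5,-302.8,170),max_speed=80); st("down")
clamp(); wait(.3); s=st("clamped"); x,y,z=s["eef_pos"]
movel((x,y,z+30),max_speed=40); st("lift30")
movel((x,y,320),max_speed=120); st("up")
for f,a in((R(-20),0),(R(-58),1)):
    try: movel((489.5,352,320),f,max_speed=150); print("ok",a); break
    except PlanningError as e: print(e)
wait(.3); st("over flask")
c=camera("wrist"); cv2.imwrite("pics/w5.png",c["image"]); np.savez("pics/w5.npz",**c)
n={k:camera(k) for k in("scene","side")}
for k in n: np.savez(f"pics/{k}5.npz",**n[k])
cv2.imwrite("pics/s5.png",np.hstack([c["image"][:, ::1][::1],n["scene"]["image"]])[:, :]); 
cv2.imwrite("pics/s5.png",np.hstack([cv2.resize(c["image"],(400,300)),cv2.resize(n["scene"]["image"][60:360,50:450],(400,300))]))
E
```

```text
down t 11.38 p [ 484.7 -302.9  170.5] F [ 0.6 -1.3 -0. ] gap 85.4
clamped t 12.25 p [ 484.5 -302.8  170. ] F [ 0.3 -0.2 -0. ] gap 25.2
lift30 t 13.15 p [ 484.4 -302.8  199.8] F [-0.9 -0.6 -3.3] gap 25.2
up t 14.3 p [ 484.2 -302.7  319.3] F [ 0.6  0.2 -2.1] gap 25.0
ok 0
over flask t 19.12 p [489.5 352.  320. ] F [ 0.6  0.  -2.1] gap 25.1
```

View pics/s5.png

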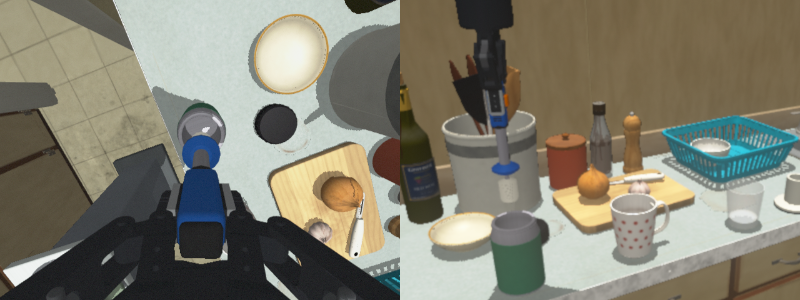

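The picture shows the brush hanging upright over the flask, with stand, glass and mug in place. I'll measure the bristle head and flask in the same camera frames.

```bash
python3 - <<'E'
from h import *
for n in("scene","side","w"):
    c=dict(np.load(f"pics/{n}5.npz")); p,u,v=pts(c); r=np.hypot(p[:,0]-489,p[:,1]-352)
    for t,lo,hi,R in(("flask",15,95,60),("neck",112,131,45),("bristle",170,206,35),("flange",226,236,35),("tube",240,262,25)):
        q=p[(r<R)&(p[:,2]>lo)&(p[:,2]<hi)]
        if len(q)>20: print(n,t,len(q),circ(q),np.percentile(q[:,2],[2,98]).round(0))
        elif len(q)>0: print(n,t,len(q),q.mean(0))
E
```

```text
scene flask 1937 (array([489.93943139, 353.50647091]), np.float64(40.758985943191014)) [17. 94.]
scene neck 963 (array([487.3299403 , 354.02297894]), np.float64(34.06549800343018)) [112. 131.]
scene bristle 380 (array([488.98796451, 354.70186915]), np.float64(12.53698308948587)) [172. 206.]
scene flange 245 (array([485.21709804, 355.35541222]), np.float64(14.980745159987938)) [227. 236.]
scene tube 141 (array([488.64684134, 354.92079035]), np.float64(7.070605515458018)) [240. 261.]
side flask 356 (array([491.1232337 , 351.84524978]), np.float64(39.84774456709936)) [23. 94.]
side neck 229 (array([490.93596946, 350.42863082]), np.float64(34.23608220189637)) [113. 131.]
side bristle 92 (array([490.70934737, 351.22152407]), np.float64(10.939433307751923)) [171. 205.]
side flange 50 (array([491.53620506, 351.49392247]), np.float64(16.157901506278993)) [227. 235.]
side tube 43 (array([490.85295503, 350.65775151]), np.float64(6.8640606371470065)) [241. 261.]
w flask 687 (array([490.71231136, 356.78378893]), np.float64(37.23953014405315)) [17. 93.]
w neck 1267 (array([489.96300649, 354.49124863]), np.float64(33.63471564956597)) [112. 131.]
w bristle 116 (array([489.26837867, 353.4612346 ]), np.float64(14.507784666989421)) [174. 192.]
w flange 1928 (array([489.56324705, 354.0613809 ]), np.float64(16.500148969125192)) [227. 236.]
w tube 254 (array([489.36869584, 353.32535635]), np.float64(8.30928237324034)) [241. 262.]
```

Brush and flask axes agree to about 1 mm and the brush is upright. I'll lower it with a guard, then press in steps while reading the averaged force.

```bash
cat >> s.py <<'E'
def favg(n=15):
    a=[]
    for _ in range(n): wait(.03); s=read_state(); a.append([*s["ft_force"],s["eef_pos"][2]])
    return np.mean(a,0)
E
python3 - <<'E'
from s import *
f0=favg(); print("free",f0.round(2))
print(movel((490,352,215),max_speed=100,guard=8)); print(movel((490,352,170),max_speed=50,guard=5))
f=favg(); print(f.round(2)); 
for z in(166,162,159,157,155):
    g=movel((490,352,z),max_speed=15,guard=8); f=favg(); print(z,g,f.round(2),"press",round(f[2]-f0[2],2))
    if f[2]-f0[2]>5.0: break
st()
E
```

```text
free [-1.50e-01  1.30e-01 -2.71e+00  3.20e+02]
False
False
[-5.0000e-02 -2.7000e-01 -2.8900e+00  1.7019e+02]
166 False [ 9.0000e-02  8.0000e-02 -2.8200e+00  1.6603e+02] press -0.11
162 False [  0.18  -0.17  -2.85 162.01] press -0.14
159 False [ 8.0000e-02 -1.3000e-01 -5.9000e-01  1.5907e+02] press 2.12
157 False [ 4.5000e-01 -0.0000e+00  4.0000e-02  1.5701e+02] press 2.75
155 False [6.2000e-01 4.0000e-02 1.3600e+00 1.5504e+02] press 4.07
 t 26.77 p [490. 352. 155.] F [0.4 0.2 1.9] gap 25.4
```

```bash
python3 - <<'E'
from s import *
for z in(153.5,152.2): 
    movel((490,352,z),max_speed=10,guard=8); f=favg(25); print(z,f.round(2),"press",round(f[2]+2.82,2))
n={k:camera(k) for k in("scene","side")}
for k,c in n.items():
    p,u,v=pts(c)
    for t,x,y,lo,hi,R in(("flask",490,352,15,95,60),("stand cup",484,-303,20,72,40),("foot",484,-303,4,13,60),("tube",490,352,140,150,25)):
        q=p[(np.hypot(p[:,0]-x,p[:,1]-y)<R)&(p[:,2]>lo)&(p[:,2]<hi)]
        if len(q)>10: print(k,t,len(q),circ(q))
    for t,lo,hi in(("or",(0,120,90),(15,255,255)),("blue",(100,120,40),(130,255,255))):
        q=pts(c,hsv(c,lo,hi))[0]; q=q[(np.hypot(q[:,0]-490,q[:,1]-352)<35)&(q[:,2]>125)]
        print(k,t,len(q),np.percentile(q,[3,50,97],axis=0).round(0).tolist() if len(q) else 0)
cv2.imwrite("pics/e.png",np.hstack([cv2.resize(n["scene"]["image"][150:360,100:380],(800,600))[:, :400],cv2.resize(n["side"]["image"][120:270,250:350],(400,600))]))
st()
E
```

```text
153.5 [ 5.7000e-01 -1.1000e-01  2.2900e+00  1.5352e+02] press 5.11
152.2 [  0.85   0.21   3.28 152.22] press 6.1
scene flask 1933 (array([490.09391113, 353.42394992]), np.float64(40.918806632676045))
scene stand cup 480 (array([ 481.92325552, -300.49013854]), np.float64(22.002902810251665))
scene foot 288 (array([ 481.79444218, -300.14633654]), np.float64(40.81048166149749))
scene tube 85 (array([488.75137702, 354.97385021]), np.float64(12.505149021339788))
scene or 40 [[477.0, 339.0, 166.0], [480.0, 342.0, 175.0], [489.0, 345.0, 180.0]]
scene blue 77 [[475.0, 347.0, 136.0], [478.0, 358.0, 141.0], [484.0, 368.0, 148.0]]
side flask 353 (array([491.55240059, 351.50817914]), np.float64(39.532545251889395))
side stand cup 695 (array([ 485.24144605, -305.54562488]), np.float64(22.123553713745622))
side foot 513 (array([ 485.09217912, -305.05916001]), np.float64(41.049817649382646))
side tube 24 (array([491.69566905, 351.40080246]), np.float64(11.66211735175781))
side or 21 [[478.0, 334.0, 164.0], [485.0, 339.0, 171.0], [492.0, 349.0, 178.0]]
side blue 89 [[477.0, 336.0, 134.0], [489.0, 344.0, 185.0], [501.0, 352.0, 201.0]]
 t 29.12 p [490.  352.  152.2] F [ 1.2 -0.4  2.8] gap 25.2
```

View pics/e.png

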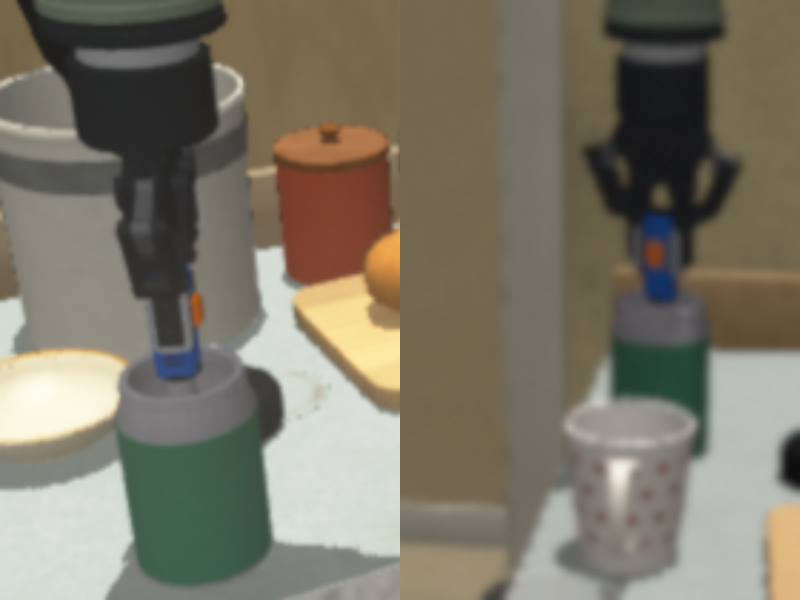

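The brush is upright in the flask, the button is out, and the flask and mug have not moved. I'll add a last 0.3 mm to bring the give to 8 mm and hand in.

```bash
python3 - <<'E'
from s import *
movel((490,352,151.9),max_speed=10); f=favg(25); print(f.round(2),"press",round(f[2]+2.82,2)); st()
print(finish_job())
E
```

```text
[  0.77   0.17   3.54 151.91] press 6.36
 t 30.2 p [490.  352.  151.9] F [1.  0.2 2.9] gap 25.3
the job is handed in; nothing more can be done
None
```

I finished the job and handed it in at 30.2 s.

**What I did:** I squeezed the button with the fingers closing along the brush's x and drew the handle up 60.5 mm to the second stop. The pull then carried the brush's weight, about −3 N. I released, and both fixed cameras showed the button out and the handle top at about 225 mm, as expected for full length. I regripped on the plain flanks (gap 25 mm), lifted the brush out, carried it over the flask and lowered it in.

**Last checks:**
- **Bristles:** the press is 6.36 N, which is about 7.95 mm of give.
- **Brush:** it was upright and centred on the flask to about 1 mm just before lowering. In the final pictures it still stands upright with the button out.
- **Other items:** the flask measured within about 0.5 mm of where it started, and the stand within 2 mm. The mug looked undisturbed in the last picture, but I did not remeasure the mug, glass or cap.
- **Disagreements:** the two fixed cameras differ by 2–5 mm on positions, so I compared positions only within one camera. In the first steps after contact, the force against depth was slightly uneven, probably the bolt's play. I therefore set the final depth by force rather than by position.

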